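Load a module into the test box and seal its sliding hatch

ROBOT

A 6-joint arm with a two-finger parallel gripper is mounted at the origin on the work surface. World frame = base frame: x ahead of the robot, y to its left, z up, the work surface at z = 0. Lengths are in m, angles in rad, forces in N, time in s.
With the tool pointing down it reaches from about 0.35 to 0.975 m from the base axis. Payload 4.9 kg.
Tool frame: the origin (TCP) lies on the front face of the gripper's body, between the roots of the fingers; the fingertips stand ctrl.finger_overhang ahead of it and the grasp point (between the pads) lies 54 mm ahead of it (ctrl.finger_overhang is the distance from the TCP to the fingertips, in m); z points along the fingers, y is the line along which they close (so a half turn about z gives the same grasp; the last joint's range is limited). The gripper opens to 85 mm and grips with 20 to 120 N. Pads are 22 mm wide; open, the fingers measure 114 mm over their backs; the gripper's body (76 mm by 85 mm) begins 54 mm behind the grasp point. The pads swing forward as they close: fully open they stand 13 mm farther back than shut.
Start: joints at [-1.359, 0.053, 1.613, -0, 1.476, -0.119], TCP at [0.203, -0.591, 0.304] pointing down, gripper open.
Joint ranges: [-3.01, 3.01], [-1.01, 2.22], [0.06, 2.58], [-1.02, 4.17], [0.09, 2.62], [-3.14, 3.14]. Speed limits (rad/s): [2.57, 2.57, 3.14, 3.14, 3.14, 3.14].

INTERFACE

Orientations are given as a rotation vector (axis times angle).
In Python, from station import ctrl, vision gives the robot as it stands. The module is installed in compiled form; this text tells all that it offers.
- The arm moves only by the tool drive_tool, never from a script. Its argument "rows" is a list of rows, each a list of 2 entries, a list of its own where there are three numbers: the shift along the tool's x, y, z in m, then the turn about the tool's z in rad. A call has 1 to 10 rows; each row shifts and turns the commanded pose from where the row before left it, along the tool's axes as they then stand; what a row does not reach is not made up. A row lasts 1/10 s, in which the tool goes at most 50 mm and 8.59 degrees, less where a joint would pass 70% of its speed; a pose out of reach is approached as far as the arm can. A call with a gripper value outside its range is refused whole. "jaw" is the closure, from 0 (fully open) to 1 (shut), set as the call begins (left out, the last holds). The fingers move at their own pace and stop on an object; "grip_force" is the grip in N (left out, the last holds). Time passes only in rows, so rows that do not move let the fingers close. It gives the time, the measured TCP pose, the force, the opening and the grip force at its end, in the units of the state.
- ctrl.get_obs(): the state, without advancing time (a new reading comes with each control period).
- vision.get_image(name): name is "side" or "top"; returns a dict with "image" (400x640x3 uint8, blue, green, red), "vertical_fov" (degrees; the focal length in pixels is half the picture's height over the tangent of half this angle, whatever the lens; pixels are square), "cx", "cy" (the principal point, pixels), "R" (3x3) and "t" (3): a world point X has camera coordinates R X + t. Camera axes: x right, y down, z forward; pixel columns grow to the right and rows downward; lengths in m; the calibration is good to about 2 mm. A picture is of the moment at which its call begins. There is no depth.
- ctrl.finish_job(): hands the job in; it is judged then, once.
The state is a dict: "t": time; "q": joint angles; "dq": joint speeds; "effort": joint torques, N m; "tool_pos": TCP position; "tool_rot": TCP orientation; "contact_force": force on the tool from outside, world axes, zero at the start; "wrist_torque": the same for the moment, N m; "opening": finger opening in m; "grip_force": force on a finger pad.
Only numpy, scipy, OpenCV 4.12 (cv2) and the standard library are available. Lean on these libraries where they do the work, as an engineer would, in place of code of your own. Each camera call takes 0.05 s, during which the arm holds its last target. There are 200 camera calls.

TASK

Lay the orange module flat, screen up, into the blue nest of the grey test box and let go of it. Then push the clear hatch by its black handle along its track until it stops against the rubber seal, and lean on it there with about 15 newtons for one second to seat the seal. The handle is fragile: push it, do not grip it, and at no time with more than 20 newtons; leave the hatch shut and the other two modules and the white bottle where they are.

Things in the scene. Friction and masses are not known exactly. Their poses are not given: they have to be found in the camera images.
- case: Low grey test box, fixed, 196 x 380 x 72.5 mm (x, y, z). Origin: centre of its underside. Its y axis runs along the hatch track, +y is the closing direction. Half y > 0: open chamber, 164 mm wide in x, floor at z = 20 mm. Half y < 0: closed deck where the open hatch parks. Rails on both long sides (inner edges at x = +-81 mm, top z = 72.5 mm) keep the hatch from lifting.
- nest (a point): Centre of the nest floor in the chamber, at (0, 85, 20) mm of the case. Blue blocks 6 mm high bound a 48 x 66 mm (case x, y) pocket, 2 mm wider than the module on every side; the middle 44 mm of each x side is left open for fingers closing along x.
- hatch: Clear sliding plate with yellow stripes, 176 x 172 x 6 mm, 0.3 to 0.65 kg, 1.5 mm play in its rails, drags with up to about 5 N. Origin: centre of its underside, at z = 60 mm of the case. Starts open, at case y -82 to -52 mm. Shut against the seal, its origin is at case y = 82 mm give or take 4 mm (hand-shimmed seal): feel for the stop. It is nearly rigid: a stiff arm gains several N per mm.
- seal_mid (a point): Where the hatch's leading (+y) edge meets the black rubber seal strip at the chamber's +y end, give or take 4 mm, at (0, 168, 63) mm of the case; a point of the case, it does not follow the shims.
- handle (a point): Centre of the handle, a solid black block 80 x 14 x 34 mm (x, y, z) at the middle of the hatch plate, 17 mm above the plate's upper face (case z = 83 mm); its top is at case z = 100 mm. Push its flat -y face, near its middle.
- module_orange: Orange module to be tested, 44 x 62 x 20 mm (x, y, z), about 0.1 kg, screen on top. Origin: centre of its underside; its y axis is the long one. It starts in one of the three places of the tray. Either way round in the nest is right.
- module_black: Black module of the same size and shape, on the tray; not to be moved.
- module_white: White module of the same size and shape, on the tray; not to be moved.
- tray: Grey kit tray with a low white rim, fixed, 290 x 110 mm, surface 6 mm and rim 11 mm above the bench. Origin: centre of its underside. Modules lie in a row along its x axis, 75 mm apart, long sides along its y axis.
- wash_bottle: White bottle, 60 mm in diameter, 150 mm tall, standing on the bench; bystander. Origin: centre of its underside.

How it is judged:
By the outcome, as a careful person would: the job done as asked, in the order asked, and still so for the second after the job is handed in, with the robot touching nothing.
It also fails if it takes over 70 s, if anything falls off the work surface, if the arm or the gripper's body presses on something with over 40 N, if the wrist force passes 120 N, or if a joint passes its speed limit or range.

## Working session

There is one attempt and no reset: what is moved stays moved. The work goes in short steps, Python scripts to look and compute and a tool call to move; the robot and the scene stay as the last step left them, time stands still between calls to the robot, and variables do not carry over. Pictures are saved under pics/ and viewed, at most 10 in all, crops included, and the job is handed in when it is done.

Besides the shell and the picture viewer there is one more tool, called after ">>>" as name(argument=value, ...), one argument or row to a line, values as JSON. drive_tool: Moves the arm, as the interface text tells. Its arguments: {"type":"object","properties":{"rows":{"type":"array","items":{"type":"array"}},"jaw":{"type":"number"},"grip_force":{"type":"number"}},"required":["rows"]}

```bash
mkdir -p pics
python3 - <<'E'
from station import ctrl, vision
import cv2
o=ctrl.get_obs(); print(o, ctrl.finger_overhang)
for n in("top","side"):
    d=vision.get_image(n); cv2.imwrite(f"pics/{n}0.png",d["image"]); print(n,d["vertical_fov"],d["cx"],d["cy"],d["R"],d["t"])
E
```

```text
{'t': 0.0, 'q': array([-1.35899661e+00,  5.33543767e-02,  1.61432190e+00, -6.94199833e-07,
        1.47603262e+00, -1.18992250e-01]), 'dq': array([ 0.00193745, -0.00014776, -0.00107639, -0.00112788,  0.00079326,
       -0.00185512]), 'effort': array([ 1.03076782e-03, -3.93674040e+01, -3.70179749e+01, -8.42919394e-05,
        6.90784946e-03, -1.39085509e-05]), 'tool_pos': array([ 0.20289587, -0.59063022,  0.30264775]), 'tool_rot': array([-3.09663498e+00, -5.16893058e-01,  1.55179050e-04]), 'contact_force': array([0.06042466, 0.33591447, 0.89352051]), 'wrist_torque': array([0.03708276, 0.04760684, 0.02716093]), 'grip_force': 0.0, 'opening': 0.08537898158426742} 0.0726
top 53.940352776662955 320.3641436427358 198.72900062250744 [[-1.69183798e-02 -9.99856760e-01  4.77961443e-04]
 [-9.80545475e-01  1.64981159e-02 -1.95597502e-01]
 [ 1.95561599e-01 -3.77785577e-03 -9.80684143e-01]] [-0.03323648  0.52911444  0.88738261]
side 55.45519378737301 319.87695072828586 196.63666931338432 [[ 0.99461822 -0.10321113 -0.009059  ]
 [-0.08604355 -0.77413314 -0.62714782]
 [ 0.05771576  0.62455211 -0.77884758]] [-0.50723282  0.05261273  0.91421695]
```

View pics/top0.png

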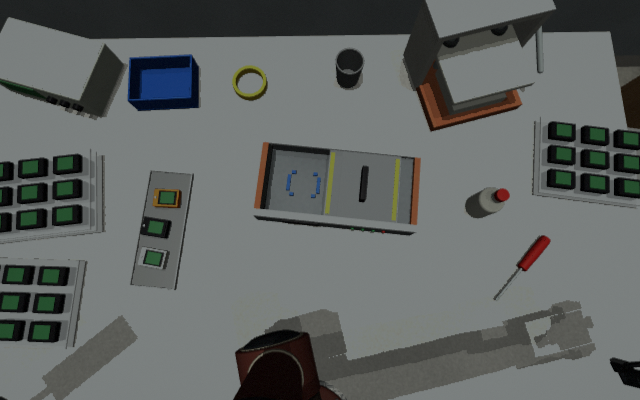

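View pics/side0.png

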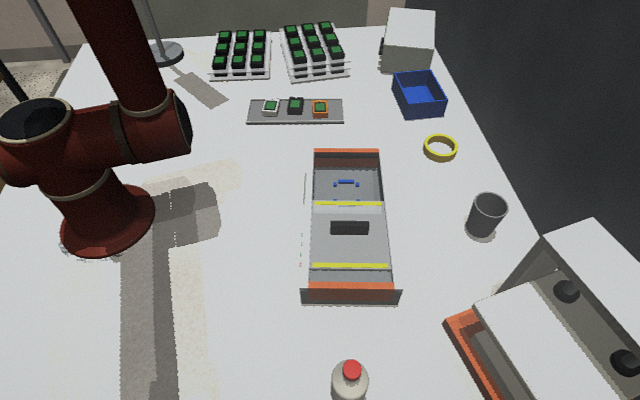

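The top view shows the orange module at about (167,198), the nest at (303,183), the handle at (364,183) and the bottle at (490,200). In the side view the orange module is at (320,108) and the nest at (346,183).

```bash
cat > h.py <<'E'
import numpy as np, cv2
from station import ctrl, vision
from scipy.spatial.transform import Rotation as Ro
def cast(d,px,z):
    f=d["image"].shape[0]/2/np.tan(np.radians(d["vertical_fov"])/2)
    px=np.atleast_2d(px).astype(float)
    r=np.c_[(px[:,0]-d["cx"])/f,(px[:,1]-d["cy"])/f,np.ones(len(px))]@d["R"]
    c=-d["R"].T@d["t"]
    return c+r*((z-c[2])/r[:,2])[:,None]
def proj(d,X):
    f=d["image"].shape[0]/2/np.tan(np.radians(d["vertical_fov"])/2)
    p=d["R"]@np.asarray(X)+d["t"]; return np.array([d["cx"],d["cy"]])+f*p[:2]/p[2]
def mask(d,lo,hi,box):
    m=cv2.inRange(cv2.cvtColor(d["image"],cv2.COLOR_BGR2HSV),lo,hi)
    x0,y0,x1,y1=box; k=np.zeros_like(m); k[y0:y1,x0:x1]=m[y0:y1,x0:x1]; return k
def rect(d,m,z):
    """min-area rectangle of the mask cast on plane z: centre, sizes, angle of the long side (deg)"""
    v,u=np.nonzero(m); P=cast(d,np.c_[u,v],z)[:,:2]
    b=cv2.boxPoints(cv2.minAreaRect((P*1000).astype(np.float32)))
    e=[b[1]-b[0],b[2]-b[1]]; L=max(e,key=np.linalg.norm)
    return b.mean(0).round(1),[round(float(np.linalg.norm(x)),1) for x in e],round(float(np.degrees(np.arctan2(L[1],L[0]))%180),2),len(u)
def look():
    return {n:vision.get_image(n) for n in("top","side")}
E
python3 - <<'E'
from h import *
D=look(); t,s=D["top"],D["side"]
OR=((5,120,80),(22,255,255)); BL=((100,120,60),(125,255,255)); YE=((23,100,90),(35,255,255)); BK=((0,0,0),(180,255,45))
for d,bx in((t,dict(o=(145,180,190,215),b=(280,165,328,205),y1=(315,145,345,220),y2=(385,150,412,225),h=(355,160,375,208))),
            (s,dict(o=(305,95,335,122),b=(325,170,370,195),y1=(305,196,390,212),y2=(305,258,395,274),h=(325,215,375,240)))):
    print("--")
    for k,c,z in(("o",OR,.026),("b",BL,.026),("y1",YE,.066),("y2",YE,.066),("h",BK,.1)):
        m=mask(d,*c,bx[k]); print(k,rect(d,m,z) if m.any() else None)
c=np.hstack([cv2.resize(t["image"][140:240,130:260],None,fx=3,fy=3,interpolation=cv2.INTER_CUBIC),cv2.resize(t["image"][140:240,250:380],None,fx=3,fy=3,interpolation=cv2.INTER_CUBIC)])
cv2.imwrite("pics/crop1.png",c)
E
```

```text
--
o (array([543.3, 338.5], dtype=float32), [42.7, 61.1], 89.04, 175)
b (array([5.73e+02, 1.00e-01], dtype=float32), [64.3, 81.7], 83.49, 156)
y1 (array([565.7, -65.2], dtype=float32), [145.6, 9.6], 173.01, 243)
y2 (array([ 547.4, -220.2], dtype=float32), [147.1, 9.9], 173.16, 249)
h (array([ 553. , -140.6], dtype=float32), [83.6, 15.0], 172.86, 233)
--
o (array([543.4, 325. ], dtype=float32), [42.8, 81.9], 87.43, 147)
b (array([577.1,  28.1], dtype=float32), [62.2, 16.4], 173.63, 64)
y1 (array([566.8, -66.5], dtype=float32), [147.9, 9.6], 172.51, 225)
y2 (array([ 546.9, -221.7], dtype=float32), [149.3, 8.9], 173.79, 347)
h (array([ 554.2, -161.9], dtype=float32), [75.0, 17.6], 171.85, 14)
```

View pics/crop1.png

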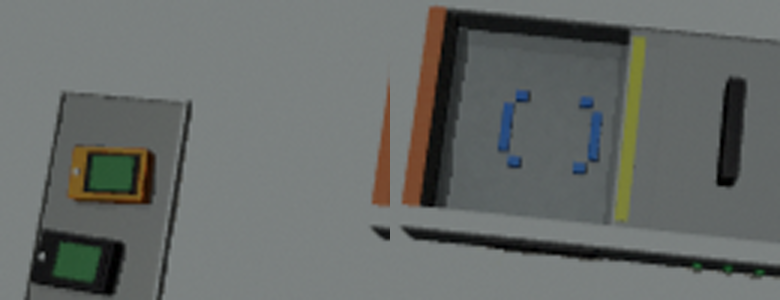

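Run:
```python
from h import *
D=look(); t,s=D["top"],D["side"]
OR=((5,120,80),(22,255,255)); BL=((100,120,60),(125,255,255)); GR=((50,80,40),(85,255,255)); YE=((23,100,90),(35,255,255))
for d,bo,bb in((t,(145,180,190,215),(280,165,328,205)),(s,(305,95,335,122),(325,170,370,195))):
    g=mask(d,*GR,bo); o=mask(d,*OR,bo)
    v,u=np.nonzero(g); print("screen",cast(d,[u.mean(),v.mean()],.026).round(4),rect(d,g,.026))
    m=cv2.morphologyEx(o|g,cv2.MORPH_CLOSE,np.ones((5,5)))
    v,u=np.nonzero(m); print("mod",cast(d,[u.mean(),v.mean()],.026).round(4),len(u))
    P=cast(d,np.c_[u,v],.026)[:,:2]; C=np.cov(P.T); w,V=np.linalg.eigh(C); print(np.sqrt(12*w)*1000,np.degrees(np.arctan2(V[1,1],V[0,1])))
    b=mask(d,*BL,bb); n,l,st,c=cv2.connectedComponentsWithStats(b)
    for i in range(1,n): print("blue",st[i,4],cast(d,c[i],.026)[0,:2].round(4))
hsv=cv2.cvtColor(t["image"],cv2.COLOR_BGR2HSV)
print(hsv[198,150:186].tolist())
# tray long edges: other modules' screens
g=mask(t,*GR,(135,180,195,275)); n,l,st,c=cv2.connectedComponentsWithStats(g)
for i in range(1,n):
    if st[i,4]>20: print("scr",st[i,4],cast(t,c[i],.026)[0,:2].round(4))
v,u=np.nonzero(mask(t,(0,150,60),(8,255,255),(470,180,520,220)));print("cap",cast(t,[u.mean(),v.mean()],.15))
```

```text
screen [[0.5433 0.3356 0.026 ]] (array([543.2, 335.9], dtype=float32), [27.6, 35.5], 89.04, 169)
mod [[0.5437 0.3381 0.026 ]] 431
[43.55884456 60.88858722] 86.32382456173437
blue 15 [0.6038 0.0238]
blue 12 [ 0.5974 -0.0306]
blue 50 [0.5775 0.0368]
blue 49 [ 0.5678 -0.0365]
blue 14 [0.5481 0.0306]
blue 15 [ 0.5419 -0.0228]
screen [[0.5435 0.335  0.026 ]] (array([543.6, 333.6], dtype=float32), [27.1, 33.1], 83.69, 73)
mod [[0.543  0.3249 0.026 ]] 257
[42.63825138 83.13910348] 87.53168177084603
blue 41 [0.5784 0.0335]
blue 11 [0.5492 0.0278]
blue 10 [0.6047 0.0207]
[[68, 11, 97], [70, 8, 97], [30, 8, 93], [16, 118, 106], [19, 143, 121], [20, 95, 121], [19, 154, 116], [19, 181, 114], [16, 122, 50], [64, 66, 31], [66, 122, 69], [66, 126, 85], [65, 123, 85], [65, 122, 86], [65, 125, 86], [66, 125, 86], [65, 119, 86], [65, 122, 86], [66, 125, 86], [66, 126, 85], [66, 122, 86], [66, 125, 86], [66, 125, 86], [65, 123, 81], [70, 62, 37], [13, 118, 39], [17, 180, 95], [21, 180, 115], [12, 215, 71], [11, 228, 38], [9, 147, 40], [60, 4, 60], [70, 8, 99], [70, 8, 99], [60, 8, 100], [60, 5, 99]]
scr 169 [0.5433 0.3356]
scr 178 [0.4709 0.3593]
scr 188 [0.3968 0.3602]
cap [[ 0.51181537 -0.43182586  0.15      ]]
```

>>> drive_tool(
  rows=[
    [[0,0,0],-0.147],
    [[0,0,0],-0.147],
    [[0,0,0],-0.147],
    [[0,0,0],-0.147],
    [[0,0,0],-0.147],
    [[0,0,0],-0.147],
    [[0,0,0],-0.147],
    [[0,0,0],-0.147],
  ],
  jaw=0,
)

```text
t: 1.1
tool_pos: [0.203, -0.5911, 0.3038]
tool_rot: [-2.285, -2.156, -0.0]
contact_force: [-0.6, 0.5, -0.8]
opening: 0.0855
grip_force: 0.0
```

>>> drive_tool(
  rows=[
    [[0.043,0.0127,0],0],
    [[0.043,0.0127,0],0],
    [[0.043,0.0127,0],0],
    [[0.043,0.0127,0],0],
    [[0.043,0.0127,0],0],
    [[0.043,0.0127,0],0],
    [[0.043,0.0127,0],0],
    [[0.043,0.0127,0],0],
    [[0.043,0.0127,0],0],
    [[0.043,0.0127,0],0],
  ],
)

```text
t: 2.1
tool_pos: [0.3574, -0.1684, 0.3041]
tool_rot: [2.291, 2.148, 0.001]
contact_force: [1.4, -0.4, 0.2]
opening: 0.0857
grip_force: 0.0
```

>>> drive_tool(
  rows=[
    [[0.043,0.0127,0],0],
    [[0.043,0.0127,0],0],
    [[0.043,0.0127,0],0],
    [[0.043,0.0127,0],0],
    [[0.043,0.0127,0],0],
    [[0.043,0.0127,0],0],
    [[0.043,0.0127,0],0],
    [[0.043,0.0127,0],0],
    [[0.043,0.0127,0],0],
    [[0,0,0],0],
  ],
)

```text
t: 3.1
tool_pos: [0.4966, 0.2126, 0.3034]
tool_rot: [-2.285, -2.154, -0.0]
contact_force: [-0.1, 0.4, -1.1]
opening: 0.0856
grip_force: 0.0
```

>>> drive_tool(
  rows=[
    [[0.032,0.0099,0],0],
    [[0.032,0.0099,0],0],
    [[0.032,0.0099,0],0],
    [[0.032,0.0098,0],0],
    [[0,0,0.04],0],
    [[0,0,0.04],0],
    [[0,0,0.04],0],
    [[0,0,0.04],0.005],
    [[0,0,0.01],0],
    [[0,0,0],0],
  ],
  jaw=0.28,
)

```text
t: 4.1
tool_pos: [0.5426, 0.333, 0.132]
tool_rot: [-2.296, -2.142, 0.007]
contact_force: [0.0, 0.3, 0.5]
opening: 0.0617
grip_force: 0.0
```

Run:
```python
from h import *
o=ctrl.get_obs(); print(o["tool_pos"],o["opening"],ctrl.finger_overhang)
d=vision.get_image("side"); p=proj(d,o["tool_pos"]); print(p,proj(d,o["tool_pos"]-[0,0,.0726]),proj(d,o["tool_pos"]-[0,0,.06]))
x0,y0=int(p[0])-65,int(p[1])-40
cv2.imwrite("pics/c2.png",cv2.resize(d["image"][y0:y0+100,x0:x0+130],None,fx=6,fy=6,interpolation=cv2.INTER_CUBIC)); print(x0,y0)
```

```text
[0.54259744 0.33297108 0.13195385] 0.06169007079968992 0.0726
[318.74811251  75.47010173] [319.03176393  97.30386636] [318.98463139  93.67588996]
253 35
```

View pics/c2.png

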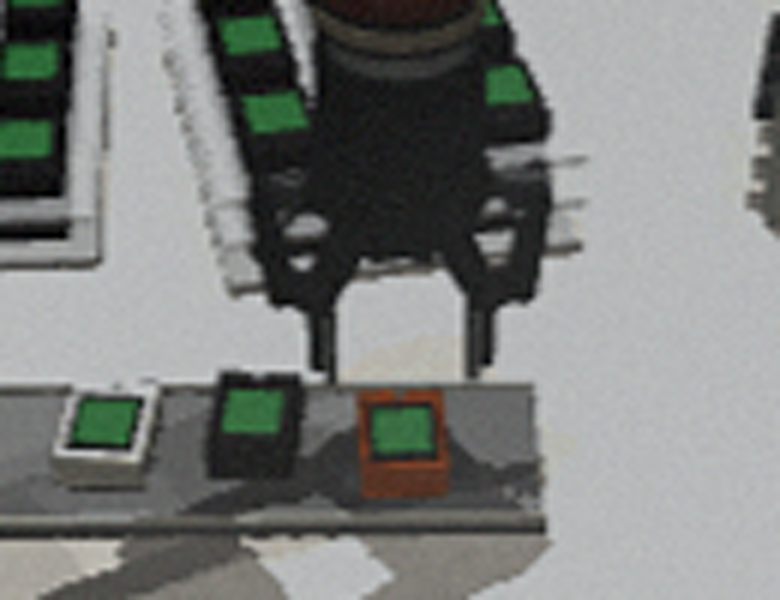

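The crop shows the open fingers (tips at crop (325,378) and (480,375)) centred in x over the orange module (403,440). The tips project at about the 73 mm overhang, so TCP z ≈ 0.087 puts them just above the tray.

>>> drive_tool(
  rows=[
    [[0.005,0.001,0],0],
    [[0,0,0],0],
    [[0,0,0.012],0],
    [[0,0,0.012],0],
    [[0,0,0.01],0],
    [[0,0,0.005],0],
    [[0,0,0.003],0],
    [[0,0,0],0],
  ],
)

```text
t: 4.95
tool_pos: [0.5447, 0.3387, 0.091]
tool_rot: [-2.296, -2.143, 0.002]
contact_force: [0.2, 0.5, -0.3]
opening: 0.0616
grip_force: 0.0
```

>>> drive_tool(
  rows=[
    [[0,0,0.003],0],
    [[0,0,0],0],
  ],
)

```text
t: 5.15
tool_pos: [0.5451, 0.339, 0.089]
tool_rot: [2.297, 2.143, 0.0]
contact_force: [0.4, 0.5, -0.7]
opening: 0.0615
grip_force: 0.0
```

>>> drive_tool(
  rows=[
    [[0,0,0],0],
    [[0,0,0],0],
    [[0,0,0],0],
    [[0,0,0],0],
    [[0,0,0],0],
    [[0,0,0],0],
    [[0,0,0],0],
    [[0,0,0],0],
  ],
  jaw=1,
  grip_force=30,
)

```text
t: 5.95
tool_pos: [0.5453, 0.3391, 0.0895]
tool_rot: [2.297, 2.143, 0.001]
contact_force: [-0.4, 0.0, 4.3]
opening: 0.0428
grip_force: 31.8
```

>>> drive_tool(
  rows=[
    [[0,0,-0.01],0],
    [[0,0,-0.02],0],
    [[0,0,-0.03],0],
    [[0,0,-0.03],0],
    [[0,0,-0.02],0.05],
    [[0,0,0],0],
  ],
)

```text
t: 6.55
tool_pos: [0.5463, 0.3396, 0.2028]
tool_rot: [2.348, 2.084, 0.009]
contact_force: [0.6, -0.0, -0.5]
opening: 0.0431
grip_force: 31.3
```

>>> drive_tool(
  rows=[
    [[-0.015,0.003,0],0],
    [[-0.035,0.007,0],0],
    [[-0.04,0.008,0],0],
    [[-0.04,0.008,0],0],
    [[-0.04,0.008,0],0],
    [[-0.04,0.008,0],0],
    [[-0.04,0.008,0],0],
    [[-0.04,0.008,0],0],
    [[-0.03,0.007,0],0],
    [[-0.012,0.003,0],0],
  ],
)

```text
t: 7.55
tool_pos: [0.5715, -0.0019, 0.1963]
tool_rot: [-2.35, -2.08, 0.006]
contact_force: [0.3, 0.6, -0.3]
opening: 0.0429
grip_force: 31.3
```

>>> drive_tool(
  rows=[
    [[0,0,0],0],
    [[0,0,0],0],
  ],
)

```text
t: 7.75
tool_pos: [0.5723, 0.0017, 0.1976]
tool_rot: [-2.348, -2.084, 0.002]
contact_force: [0.5, -0.1, -0.5]
opening: 0.0431
grip_force: 31.3
```

Run:
```python
from h import *
o=ctrl.get_obs(); print(o["tool_pos"],o["tool_rot"],o["opening"],o["grip_force"])
R=Ro.from_rotvec(o["tool_rot"]).as_matrix(); print(np.degrees(np.arctan2(R[1,0],R[0,0])),R[:,2])
D=look(); s=D["side"]
m=mask(s,(3,120,60),(22,255,255),(300,120,395,200)); n,l,st,c=cv2.connectedComponentsWithStats(m); print(st[1:][st[1:,4]>20])
cv2.imwrite("pics/c3.png",cv2.resize(s["image"][100:220,280:420],None,fx=5,fy=5,interpolation=cv2.INTER_CUBIC))
```

```text
[0.5723382  0.00168847 0.19764012] [-2.34778917e+00 -2.08418461e+00  1.72804439e-03] 0.04309439899092555 31.278786063194275
83.19231101844602 [-2.26728339e-03  8.95803441e-04 -9.99997028e-01]
[[314 148  11   5  41]
 [338 148  21  28 286]]
```

View pics/c3.png

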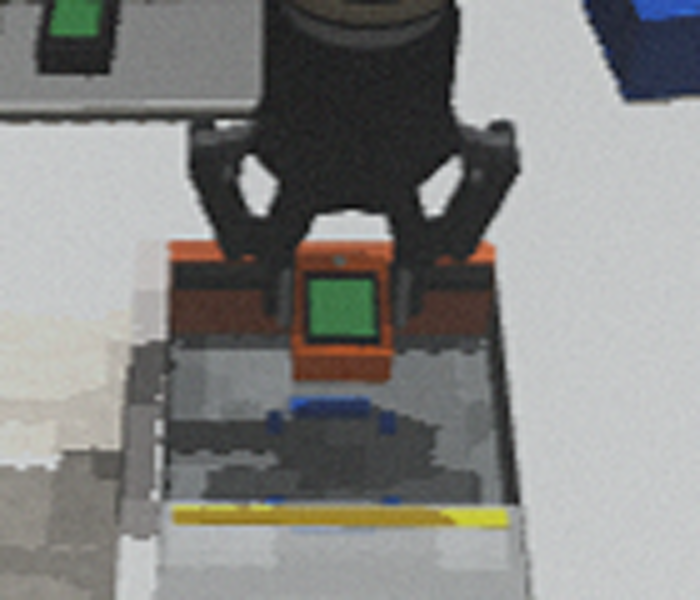

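The module is held flat over the chamber: its screen is at crop (340,307) and the blue blocks at (330,405) and (385,498). I'll go lower and measure it against the nest.

>>> drive_tool(
  rows=[
    [[0,0.001,0.01],0],
    [[0,0,0.02],0],
    [[0,0,0.02],0],
    [[0,0,0.015],0],
    [[0,0,0.01],0],
    [[0,0,0],0],
    [[0,0,0],0],
  ],
)

```text
t: 8.55
tool_pos: [0.5744, 0.0013, 0.1242]
tool_rot: [2.349, 2.086, 0.0]
contact_force: [0.4, 0.0, -1.0]
opening: 0.0427
grip_force: 31.3
```

Run:
```python
from h import *
o=ctrl.get_obs(); print(o["tool_pos"],o["contact_force"])
s=vision.get_image("side"); z=o["tool_pos"][2]-.0835+.02
OR=((3,110,60),(22,255,255)); GR=((50,80,40),(85,255,255))
g=mask(s,*GR,(325,140,375,200)); v,u=np.nonzero(g); print("screen",len(u),cast(s,[u.mean(),v.mean()],z).round(4))
g2=mask(s,*OR,(325,158,375,205)); v,u=np.nonzero(g2|g); print("mod px",u.min(),u.max(),v.min(),v.max(), rect(s,g2|g,z))
a=np.radians(83.2);X=np.array([np.sin(a),-np.cos(a)]);Y=np.array([np.cos(a),np.sin(a)])
b=mask(s,(100,120,60),(125,255,255),(320,160,380,215)); n,l,st,c=cv2.connectedComponentsWithStats(b)
for i in range(1,n):
    if st[i,4]>3: print("blue",st[i],cast(s,c[i],.026)[0,:2].round(4))
cv2.imwrite("pics/c4.png",cv2.resize(s["image"][130:220,295:405],None,fx=6,fy=6,interpolation=cv2.INTER_CUBIC))
```

```text
[0.57436983 0.00125993 0.12416674] [ 0.4093807   0.00591522 -1.03407225]
screen 133 [[ 0.5756 -0.0035  0.0607]]
mod px 331 369 159 204 (array([581.1,   4.3], dtype=float32), [91.0, 139.2], 80.52, 371)
blue [333 199   3   2   4] [ 0.542  -0.0214]
blue [357 199   3   2   4] [ 0.5989 -0.0293]
```

View pics/c4.png

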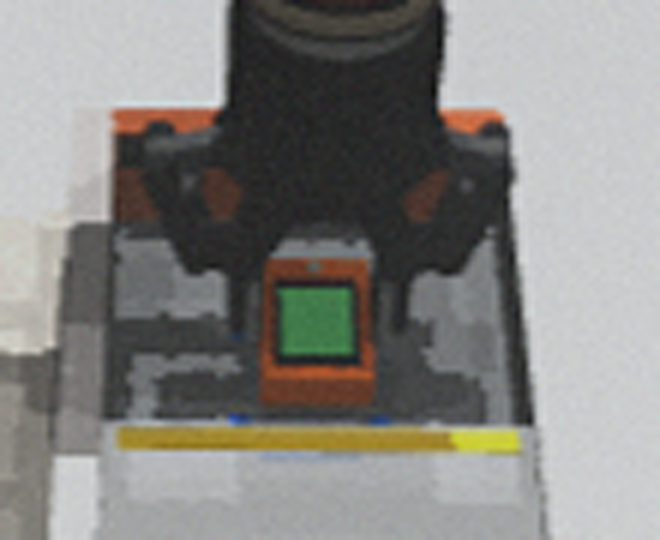

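>>> drive_tool(
  rows=[
    [[0.0003,-0.0016,0],0],
    [[0,0,0.006],0],
    [[0,0,0.004],0],
    [[0,0,0.003],0],
    [[0,0,0.003],0],
    [[0,0,0],0],
  ],
)

```text
t: 9.2
tool_pos: [0.5721, 0.0016, 0.1072]
tool_rot: [-2.349, -2.085, 0.001]
contact_force: [-0.3, 1.3, -1.5]
opening: 0.0431
grip_force: 31.3
```

>>> drive_tool(
  rows=[
    [[0,0,0.0015],0],
    [[0,0,0.0015],0],
    [[0,0,0],0],
  ],
)

```text
t: 9.5
tool_pos: [0.5725, 0.0016, 0.1047]
tool_rot: [-2.349, -2.085, 0.0]
contact_force: [0.1, 0.3, -0.8]
opening: 0.0427
grip_force: 31.3
```

>>> drive_tool(
  rows=[
    [[0,0,0.001],0],
    [[0,0,0.0005],0],
    [[0,0,0],0],
  ],
)

```text
t: 9.8
tool_pos: [0.5726, 0.0016, 0.1035]
tool_rot: [2.35, 2.085, 0.0]
contact_force: [-0.0, 0.4, -1.5]
opening: 0.0431
grip_force: 31.3
```

>>> drive_tool(
  rows=[
    [[0,0,0.0005],0],
    [[0,0,0.0005],0],
    [[0,0,0],0],
  ],
)

```text
t: 10.1
tool_pos: [0.5727, 0.0016, 0.1034]
tool_rot: [-2.349, -2.085, 0.0]
contact_force: [-3.9, 0.9, 6.1]
opening: 0.0427
grip_force: 32.0
```

>>> drive_tool(
  rows=[
    [[0,0,0],0],
    [[0,0,0],0],
    [[0,0,0],0],
    [[0,0,0],0],
    [[0,0,-0.01],0],
    [[0,0,-0.03],0],
    [[0,0,-0.04],0],
    [[0,0,-0.04],0],
    [[0,0,-0.03],0],
    [[0,0,0],0],
  ],
  jaw=0.3,
)

```text
t: 11.1
tool_pos: [0.5752, 0.0013, 0.2598]
tool_rot: [2.343, 2.08, 0.012]
contact_force: [-0.7, -0.3, 1.3]
opening: 0.0599
grip_force: 0.0
```

>>> drive_tool(
  rows=[
    [[-0.03,0,0],0],
    [[-0.04,0,0],0],
    [[-0.04,0,0],0],
    [[-0.04,0,0],0],
    [[-0.04,0,0],0],
    [[-0.02,0,0],0],
    [[0,0,0],0],
  ],
  jaw=1,
)

```text
t: 11.8
tool_pos: [0.5468, -0.2092, 0.2518]
tool_rot: [-2.353, -2.081, 0.001]
contact_force: [0.4, -1.1, 0.7]
opening: 0.0005
grip_force: 0.0
```

Run:
```python
from h import *
o=ctrl.get_obs(); print(o["tool_pos"],o["tool_rot"],o["opening"],o["contact_force"])
D=look(); t,s=D["top"],D["side"]
a=np.radians(83.2);X=np.array([np.sin(a),-np.cos(a)]);Y=np.array([np.cos(a),np.sin(a)])
for d,b in((t,(270,150,328,215)),(s,(320,150,380,205))):
    g=mask(d,(50,80,40),(85,255,255),b); v,u=np.nonzero(g)
    if len(u): print("screen",len(u),cast(d,[u.mean(),v.mean()],.04).round(4))
c=[cv2.resize(t["image"][140:230,250:370],(480,360),interpolation=cv2.INTER_CUBIC)[:, :400],cv2.resize(s["image"][140:230,300:400],(400,360),interpolation=cv2.INTER_CUBIC)]
cv2.imwrite("pics/c5.png",np.hstack(c))
```

```text
[ 0.54684744 -0.20922689  0.25183103] [-2.35298232e+00 -2.08063136e+00  1.17117400e-03] 0.0004867619717042707 [ 0.44184145 -1.12015351  0.66185187]
screen 164 [[ 0.573  -0.0026  0.04  ]]
```

View pics/c5.png

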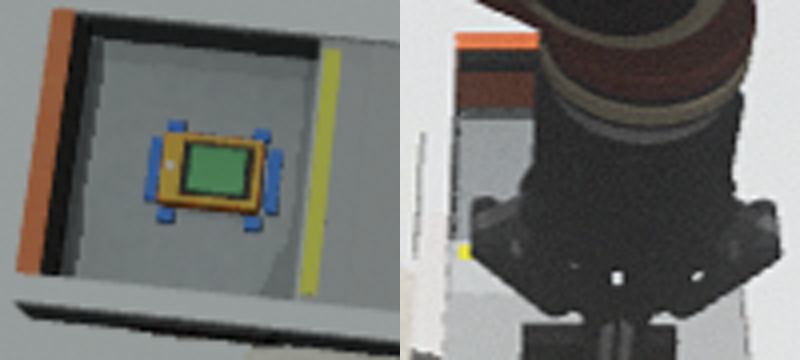

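The top crop shows the module seated flat between the blue blocks (centre about (210,172)), and the shut fingers are behind the handle. Next I lower behind the handle.

>>> drive_tool(
  rows=[
    [[0,0.0015,0.02],0],
    [[0,0,0.03],0],
    [[0,0,0.025],0],
    [[0,0,0.015],0],
    [[0,0,0.007],0],
    [[0,0,0],0],
    [[0,0,0],0],
  ],
)

```text
t: 12.6
tool_pos: [0.5499, -0.2072, 0.1567]
tool_rot: [2.348, 2.085, 0.001]
contact_force: [-0.2, -0.3, 0.4]
opening: -0.0001
grip_force: 0.0
```

>>> drive_tool(
  rows=[
    [[0.015,0,0],0],
    [[0.01,0,0],0],
    [[0.005,0,0],0],
    [[0.002,0,0],0],
    [[0,0,0],0],
    [[0,0,0],0],
  ],
)

```text
t: 13.2
tool_pos: [0.5529, -0.1754, 0.1555]
tool_rot: [2.349, 2.085, -0.0]
contact_force: [-0.1, -0.1, 0.4]
opening: -0.0004
grip_force: 0.0
```

Now creep to contact.

>>> drive_tool(
  rows=[
    [[0.003,0,0],0],
    [[0.003,0,0],0],
    [[0.002,0,0],0],
    [[0.002,0,0],0],
    [[0.001,0,0],0],
    [[0.001,0,0],0],
    [[0,0,0],0],
  ],
)

```text
t: 13.9
tool_pos: [0.5543, -0.1633, 0.1554]
tool_rot: [-2.349, -2.086, 0.0]
contact_force: [0.2, -0.9, -0.6]
opening: -0.0002
grip_force: 0.0
```

>>> drive_tool(
  rows=[
    [[0.001,0,0],0],
    [[0.001,0,0],0],
    [[0.001,0,0],0],
    [[0.001,0,0],0],
    [[0.001,0,0],0],
    [[0.001,0,0],0],
    [[0,0,0],0],
  ],
)

```text
t: 14.6
tool_pos: [0.555, -0.1577, 0.1554]
tool_rot: [2.349, 2.085, -0.001]
contact_force: [-0.9, -2.4, -0.2]
opening: -0.0
grip_force: 1.3
```

>>> drive_tool(
  rows=[
    [[0.001,0,0],0],
    [[0.001,0,0],0],
    [[0.0015,0,0],0],
    [[0.0015,0,0],0],
    [[0.002,0,0],0],
    [[0.002,0,0],0],
    [[0.002,0,0],0],
    [[0.002,0,0],0],
    [[0.002,0,0],0],
    [[0.002,0,0],0],
  ],
)

```text
t: 15.6
tool_pos: [0.5571, -0.1404, 0.1554]
tool_rot: [-2.35, -2.085, -0.0]
contact_force: [-1.2, -3.0, -0.2]
opening: -0.0001
grip_force: 1.4
```

>>> drive_tool(
  rows=[
    [[0.0025,0,0],0],
    [[0.0025,0,0],0],
    [[0.0025,0,0],0],
    [[0.0025,0,0],0],
    [[0.0025,0,0],0],
    [[0.0025,0,0],0],
    [[0.0025,0,0],0],
    [[0.0025,0,0],0],
    [[0.0025,0,0],0],
    [[0.0025,0,0],0],
  ],
)

```text
t: 16.6
tool_pos: [0.56, -0.1156, 0.1554]
tool_rot: [-2.35, -2.085, -0.0]
contact_force: [-0.6, -2.8, -0.3]
opening: 0.0002
grip_force: 1.4
```

>>> drive_tool(
  rows=[
    [[0.0025,0,0],0],
    [[0.0025,0,0],0],
    [[0.0025,0,0],0],
    [[0.0025,0,0],0],
    [[0.0025,0,0],0],
    [[0.0025,0,0],0],
    [[0.0025,0,0],0],
    [[0.0025,0,0],0],
    [[0.0025,0,0],0],
    [[0.0025,0,0],0],
  ],
)

```text
t: 17.6
tool_pos: [0.563, -0.0907, 0.1554]
tool_rot: [2.35, 2.085, -0.0]
contact_force: [-0.1, -3.0, 0.2]
opening: -0.0001
grip_force: 1.4
```

>>> drive_tool(
  rows=[
    [[0.0025,0,0],0],
    [[0.0025,0,0],0],
    [[0.0025,0,0],0],
    [[0.0025,0,0],0],
    [[0.0025,0,0],0],
    [[0.0025,0,0],0],
    [[0.0025,0,0],0],
    [[0.0025,0,0],0],
    [[0.0025,0,0],0],
    [[0.0025,0,0],0],
  ],
)

```text
t: 18.6
tool_pos: [0.566, -0.066, 0.1554]
tool_rot: [2.35, 2.085, 0.0]
contact_force: [-1.1, -2.8, -0.9]
opening: 0.0001
grip_force: 1.4
```

>>> drive_tool(
  rows=[
    [[0.0025,0,0],0],
    [[0.0025,0,0],0],
    [[0.0025,0,0],0],
    [[0.0025,0,0],0],
    [[0.0025,0,0],0],
    [[0.0025,0,0],0],
    [[0.0025,0,0],0],
    [[0.0025,0,0],0],
    [[0.002,0,0],0],
    [[0.0015,0,0],0],
  ],
)

```text
t: 19.6
tool_pos: [0.5688, -0.0426, 0.1554]
tool_rot: [-2.349, -2.086, 0.0]
contact_force: [0.4, -2.6, -0.2]
opening: -0.0002
grip_force: 1.5
```

>>> drive_tool(
  rows=[
    [[0.001,0,0],0],
    [[0.001,0,0],0],
    [[0.001,0,0],0],
    [[0.001,0,0],0],
    [[0.001,0,0],0],
    [[0.001,0,0],0],
    [[0.001,0,0],0],
    [[0.001,0,0],0],
  ],
)

```text
t: 20.4
tool_pos: [0.5697, -0.0348, 0.1554]
tool_rot: [-2.35, -2.085, 0.0]
contact_force: [-0.8, -2.2, 0.5]
opening: 0.0
grip_force: 1.5
```

>>> drive_tool(
  rows=[
    [[0.0008,0,0],0],
    [[0.0008,0,0],0],
    [[0.0008,0,0],0],
    [[0.0008,0,0],0],
    [[0.0008,0,0],0],
  ],
)

```text
t: 20.9
tool_pos: [0.5702, -0.0308, 0.1554]
tool_rot: [2.35, 2.085, 0.0]
contact_force: [-0.4, -3.4, -0.4]
opening: 0.0
grip_force: 1.5
```

>>> drive_tool(
  rows=[
    [[0.0006,0,0],0],
    [[0.0006,0,0],0],
    [[0.0006,0,0],0],
  ],
)

```text
t: 21.2
tool_pos: [0.5704, -0.029, 0.1554]
tool_rot: [-2.35, -2.085, -0.0]
contact_force: [-0.3, -2.9, -0.1]
opening: -0.0001
grip_force: 1.5
```

>>> drive_tool(
  rows=[
    [[0.0006,0,0],0],
    [[0.0006,0,0],0],
    [[0.0006,0,0],0],
  ],
)

```text
t: 21.5
tool_pos: [0.5706, -0.0273, 0.1554]
tool_rot: [2.35, 2.085, -0.0]
contact_force: [-0.6, -3.0, -0.6]
opening: -0.0001
grip_force: 1.5
```

>>> drive_tool(
  rows=[
    [[0.0006,0,0],0],
    [[0.0006,0,0],0],
    [[0.0006,0,0],0],
  ],
)

```text
t: 21.8
tool_pos: [0.5708, -0.0254, 0.1554]
tool_rot: [-2.35, -2.085, 0.0]
contact_force: [-0.3, -2.4, -1.3]
opening: -0.0002
grip_force: 1.5
```

>>> drive_tool(
  rows=[
    [[0.0006,0,0],0],
    [[0.0006,0,0],0],
    [[0.0006,0,0],0],
  ],
)

```text
t: 22.1
tool_pos: [0.571, -0.0237, 0.1554]
tool_rot: [-2.35, -2.085, 0.0]
contact_force: [-0.1, -3.0, -0.7]
opening: 0.0001
grip_force: 1.5
```

>>> drive_tool(
  rows=[
    [[0.0006,0,0],0],
    [[0.0006,0,0],0],
    [[0.0006,0,0],0],
  ],
)

```text
t: 22.4
tool_pos: [0.5713, -0.0219, 0.1554]
tool_rot: [2.35, 2.085, 0.0]
contact_force: [-0.7, -2.8, 0.1]
opening: 0.0003
grip_force: 1.5
```

>>> drive_tool(
  rows=[
    [[0.0006,0,0],0],
    [[0.0006,0,0],0],
    [[0.0006,0,0],0],
  ],
)

```text
t: 22.7
tool_pos: [0.5712, -0.0208, 0.1554]
tool_rot: [2.349, 2.085, -0.003]
contact_force: [-2.3, -7.9, 1.7]
opening: 0.0001
grip_force: 3.6
```

>>> drive_tool(
  rows=[
    [[0.0003,0,0],0],
    [[0.0003,0,0],0],
    [[0,0,0],0],
  ],
)

```text
t: 23.0
tool_pos: [0.5711, -0.0206, 0.1554]
tool_rot: [2.349, 2.085, -0.005]
contact_force: [-3.5, -6.6, 1.5]
opening: -0.0001
grip_force: 3.8
```

>>> drive_tool(
  rows=[
    [[0.0005,0,0],0],
    [[0.0005,0,0],0],
    [[0,0,0],0],
  ],
)

```text
t: 23.3
tool_pos: [0.5709, -0.0202, 0.1554]
tool_rot: [2.348, 2.085, -0.008]
contact_force: [-5.1, -9.7, 2.7]
opening: -0.0002
grip_force: 5.2
```

>>> drive_tool(
  rows=[
    [[0.0005,-0.0003,0],0],
    [[0.0003,-0.0003,0],0],
    [[0,0,0],0],
  ],
)

```text
t: 23.6
tool_pos: [0.5708, -0.0201, 0.1555]
tool_rot: [2.347, 2.083, -0.008]
contact_force: [-2.7, -12.7, 1.1]
opening: -0.0
grip_force: 6.3
```

>>> drive_tool(
  rows=[
    [[0.0003,0,0],0],
    [[0.0002,0,0],0],
    [[0,0,0],0],
  ],
)

```text
t: 23.9
tool_pos: [0.5708, -0.02, 0.1555]
tool_rot: [2.347, 2.083, -0.009]
contact_force: [-2.4, -14.9, 0.8]
opening: 0.0002
grip_force: 7.1
```

>>> drive_tool(
  rows=[
    [[0,0,0],0],
    [[0,0,0],0],
    [[0,0,0],0],
    [[0,0,0],0],
    [[0,0,0],0],
  ],
)

```text
t: 24.4
tool_pos: [0.5708, -0.02, 0.1555]
tool_rot: [2.347, 2.083, -0.009]
contact_force: [-2.9, -14.5, 0.5]
opening: -0.0002
grip_force: 7.1
```

>>> drive_tool(
  rows=[
    [[0,0,0],0],
    [[0,0,0],0],
    [[0,0,0],0],
    [[0,0,0],0],
    [[0,0,0],0],
    [[0,0,0],0],
    [[0,0,0],0],
  ],
)

```text
t: 25.1
tool_pos: [0.5708, -0.02, 0.1555]
tool_rot: [2.347, 2.083, -0.009]
contact_force: [-2.9, -13.9, 1.1]
opening: -0.0001
grip_force: 7.1
```

>>> drive_tool(
  rows=[
    [[-0.001,0,0],0],
    [[-0.002,0,0],0],
    [[-0.005,0,0],0],
    [[-0.012,0,0],0],
    [[-0.02,0,0],0],
    [[-0.01,0,-0.02],0],
    [[0,0,-0.04],0],
    [[0,0,-0.04],0],
    [[0,0,-0.03],0],
    [[0,0,0],0],
  ],
)

```text
t: 26.1
tool_pos: [0.5675, -0.0677, 0.2921]
tool_rot: [2.343, 2.08, 0.011]
contact_force: [0.3, 0.5, 0.5]
opening: 0.0002
grip_force: 0.0
```

>>> drive_tool(
  rows=[
    [[-0.04,0,0],0],
    [[-0.045,0,0],0],
    [[-0.045,0,0],0],
    [[-0.045,0,0],0],
    [[-0.04,0,0],0],
    [[-0.02,0,0],0],
    [[0,0,0],0],
  ],
)

```text
t: 26.8
tool_pos: [0.5366, -0.3022, 0.2843]
tool_rot: [-2.352, -2.08, 0.0]
contact_force: [0.3, -0.2, 0.1]
opening: -0.0004
grip_force: 0.0
```

Run:
```python
from h import *
o=ctrl.get_obs(); print(o["t"],o["tool_pos"],o["contact_force"])
D=look(); t,s=D["top"],D["side"]
g=mask(t,(50,60,30),(85,255,255),(270,150,340,215)); v,u=np.nonzero(g); print("screen",len(u),cast(t,[u.mean(),v.mean()],.04).round(4))
for b in((245,140,285,225),(320,140,352,225)): 
    m=mask(t,(23,90,80),(35,255,255),b)
    if m.any(): print("stripe",rect(t,m,.066))
c=[cv2.resize(t["image"][130:250,130:430],(800,320),interpolation=cv2.INTER_CUBIC),cv2.resize(s["image"][90:195,230:430],(533,280),interpolation=cv2.INTER_CUBIC)]
c[1]=cv2.copyMakeBorder(c[1],0,0,0,267,0); cv2.imwrite("pics/c6.png",np.vstack(c))
```

```text
26.8 [ 0.53655994 -0.30223601  0.28427369] [ 0.33045213 -0.23415951  0.05928819]
screen 2 [[ 0.5719 -0.0078  0.04  ]]
stripe (array([581.6,  73.3], dtype=float32), [148.9, 9.7], 173.1, 252)
stripe (array([563.1, -81.5], dtype=float32), [149.9, 9.6], 172.96, 252)
```

View pics/c6.png

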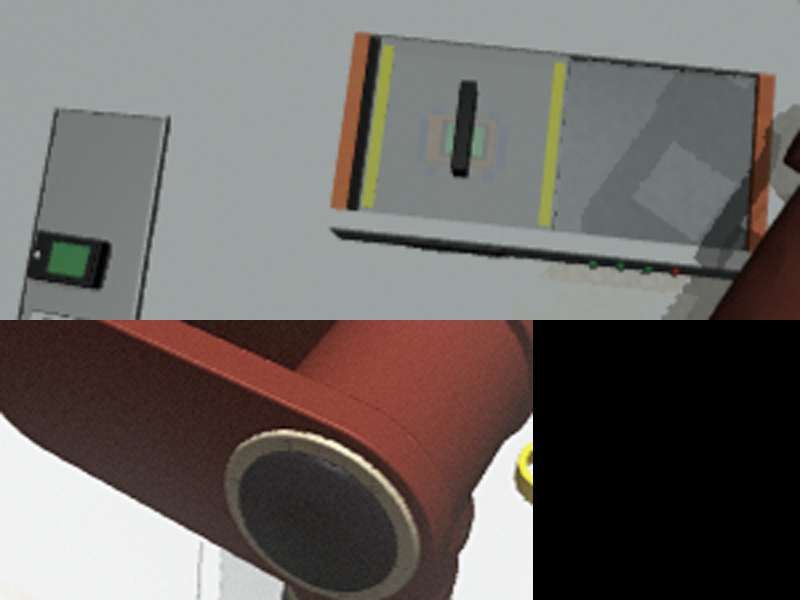

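The top view shows the hatch shut against the black seal, its centre at about case y = 81 mm. The orange module lies in the nest under it at (460,140), and the black module has not moved. The arm touches nothing.

```bash
python3 -c "
from station import ctrl
print(ctrl.finish_job())"
```

```text
the job is handed in; nothing more can be done
None
```

The orange module lies flat, screen up, in the nest; the hatch is shut on the seal after leaning on it at about 14–15 N for just over a second (highest reading about 15 N), and the job was handed in with the arm clear.

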